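Close up the source case

TASK

Close up the case of test sources on the bench: push the standing metal flap inside it fully down over the two source pots while the cover still stands open, then push the hinged cover fully shut over it without slamming it. Fingertip pushes do the whole job: do not lift or shift the pots or any other loose thing on the bench. Finish with the hand clear.

Things in the scene. Friction and masses are not known exactly. Their poses are not given: they have to be found in the camera images.
- case: Dark navy case with aluminium rim trim, fixed to the bench: 150 mm (x) by 220 mm (y), rim 75 mm high, walls 5 mm. Origin: centre of its underside, z up. Its front, with two latches and a handle, faces its -x; the cover is hinged on its +x rim, the flap inside its +y wall. It is turned about z by up to 0.45 rad.
- cover (a joint): Angle of the cover (rad): 0 = fully shut on the rim, 1.57 = upright, 1.85 = its stop, leaning back to the case's +x. Stiff hinge: it stays at any angle and does not fall; pushing it shut takes about 1 to 4 N near its free edge. While the flap stands, the cover cannot go below about 1.3 rad: the flap stops it.
- flap (a joint): Angle of the flap (rad): 0 = folded fully down, level above the pots, 1.57 = upright, 1.7 = its stop, leaning out over the case's +y wall. Slightly stiff hinge: it stays at any angle; pushing it down takes about 1 N near its free edge. Folded, its upper face is 67 mm above the bench, 8 mm below the rim, and reaches from the +y wall to y = -30 mm.
- cover_edge (a point): Middle of the cover's free edge, half-way through its thickness. The cover is a flat dark panel, 150 mm from hinge to free edge, 222 mm wide, 12 mm thick; shut, its top is 87.5 mm above the bench.
- cover_hinge (a point): Middle of the cover's hinge axis, which runs along the case's y at x = +75, z = 75.5 mm in the case frame and lies in the cover's inner face (its thickness is all on the outer side). Turns with the cover.
- flap_edge (a point): Middle of the flap's free edge, half-way through its thickness. The flap is an aluminium plate, 130 mm from hinge to free edge, 110 mm wide (x = -60 to +50 mm in the case frame), 5 mm thick.
- flap_hinge (a point): A point on the flap's hinge axis, which runs along the case's x at y = +100, z = 62 mm in the case frame (this point at x = 0) and lies in the flap's inner (lower, when folded) face. Turns with the flap.
- pot_a: Bystander: steel source pot, 28 mm across, 36 mm tall, standing in a well of the case's foam bed; its top is 59 mm above the bench. Origin at the centre of its underside.
- pot_b: Bystander: a second such pot in the other well.
- adapter: Bystander: upright connector adapter, 22 mm across, 42 mm tall, on the bench beside the case's +y wall. Origin under its centre.
- screwdriver: Bystander: screwdriver, 160 mm long, about 30 mm high at most, lying beside the case's -y wall. Origin under it.
- tape: Bystander: flat black ring (roll of tape), 76 mm across, 19 mm high, in front of the case. Origin under its centre.
- multimeter: Bystander: hand multimeter, 80 x 160 x 44 mm, lying on the bench. Origin under its centre.
- lead_a: Bystander: lead block, 100 x 50 x 50 mm. Origin under its centre.
- lead_b: Bystander: lead cube, 60 mm. Origin under its centre.

How it is judged:
By the outcome, as a careful person would: the job done as asked, in the order asked, and still so for the second after the job is handed in, with the robot touching nothing.
It also fails if it takes over 54 s, if anything falls off the work surface, if the arm or the gripper's body presses on something with over 40 N, if the wrist force passes 120 N, or if a joint passes its speed limit or range.

ROBOT

A 7-joint arm with a two-finger parallel gripper is mounted at the origin on the work surface. World frame = base frame: x ahead of the robot, y to its left, z up, the work surface at z = 0. Lengths are in m, angles in rad, forces in N, time in s.
With the tool pointing down it reaches from about 0.425 to 0.95 m from the base axis. Payload 4.7 kg.
Tool frame: the origin (TCP) lies at the very end of the fingers, on their centre line; the grasp point (between the pads) lies behind it (tcp_to_grasp is the z of the grasp point in the tool frame, in m); z points along the fingers, x is the direction in which the jaws open and shut, and the axes are right-handed (so a half turn about z gives the same grasp; the last joint's range is limited). The gripper opens to 85 mm and grips with 20 to 120 N. Pads are 22 mm wide; open, the fingers measure 114 mm over their backs; the gripper's body (76 mm by 85 mm) begins 54 mm behind the grasp point. The pads swing forward as they close: fully open they stand 13 mm farther back than shut.
Start: joints at [1.086, 0.469, -0.049, 1.532, 0.024, 1.141, -0.082], TCP at [0.297, -0.606, 0.231] pointing down, gripper open.
Joint ranges: [-2.59, 2.59], [-0.33, 1.99], [-1.39, 1.29], [0.1, 2.45], [-1.04, 4.18], [0.21, 1.99], [-2.66, 2.66]. Speed limits (rad/s): [2.57, 2.57, 3.14, 3.14, 3.14, 3.14, 3.14].

INTERFACE

Orientations are given as a unit quaternion [x, y, z, w].
In Python, from bench import goto, movel, set_joints, ungrasp, gripper_close, hold, solve_ik, state, capture, IKError, close_job, tcp_to_grasp gives the robot as it stands. Calls block until the motion is done:
- goto(position, orientation): joint-space move of the TCP to a pose.
- movel(position, rotation=None, vel=0.15, f_stop=None): straight line of the TCP; rotation=None keeps the orientation; vel is the mean speed in m/s. With f_stop (N) it stops when the force on the tool has changed by that much, and returns True; else False.
- set_joints(angles): joint-space move.
- ungrasp() and gripper_close(effort=None): open the fingers fully, or close them until they stop; effort is the grip in N (None keeps the last).
- hold(seconds).
- solve_ik(position, orientation): joint angles nearest the present ones, or None.
- state(): the state.
- capture(name): name is "scene" or "top"; returns a dict with "image" (400x640x3 uint8, red, green, blue), "intrinsics" (3x3 intrinsics, pixels), "R" (3x3) and "t" (3): a world point X has camera coordinates R X + t. Camera axes: x right, y down, z forward; pixel columns grow to the right and rows downward; lengths in m; the calibration is good to about 2 mm. A picture is of the moment at which its call begins. There is no depth.
A pose or a line that the arm cannot do raises IKError and nothing moves.
- close_job(): hands the job in, once; it reports no verdict.
The state is a dict: "clock": time; "joint_pos": joint angles; "qvel": joint speeds; "effort": joint torques, N m; "tcp_pos": TCP position; "orientation": TCP orientation; "contact_force": force on the tool from outside, world axes, zero at the start; "ft_torque": the same for the moment, N m; "gripper_width": opening from 0.0 (shut) to 1.0 (fully open).
Only numpy, scipy, OpenCV 4.12 (cv2) and the standard library are available. Lean on these libraries where they do the work, as an engineer would, in place of code of your own. Each camera call takes 0.05 s, during which the arm holds its last target. There are 200 camera calls.

## Working session

There is one attempt and no reset: what is moved stays moved. The work goes in short steps, each a Python script; the robot and the scene stay as the last script left them, time stands still between calls to the robot, and variables do not carry over. Pictures are saved under pics/ and viewed, on a budget of 10 in all, crops included, one or two more only if the job needs it, and the job is handed in when it is done.

```bash
mkdir -p pics; ls
python3 - <<'E'
from bench import *
import cv2
for n in("scene","top"):
    c=capture(n); cv2.imwrite(f"pics/{n}0.png",c["image"][:,:,::-1]); print(n,c["intrinsics"].tolist(),c["R"].round(4).tolist(),c["t"].round(4).tolist())
s=state();print(s["clock"],s["tcp_pos"],s["orientation"],tcp_to_grasp)
E
```

```text
pics
scene [[412.41438256151696, 0.0, 322.64451848316276], [0.0, 412.41438256151696, 197.90272704315277], [0.0, 0.0, 1.0]] [[-0.9051, -0.4252, -0.0095], [-0.2837, 0.6201, -0.7314], [0.3169, -0.6593, -0.6819]] [0.4638, 0.2318, 0.9411]
top [[368.36768606429655, 0.0, 321.4663489342674], [0.0, 368.36768606429655, 197.39923509976228], [0.0, 0.0, 1.0]] [[0.0154, -0.9999, 0.004], [-0.9862, -0.0158, -0.1645], [0.1646, -0.0014, -0.9864]] [-0.0147, 0.5318, 0.979]
0.1 [ 0.29688384 -0.60563989  0.23038643] [ 8.48570710e-01 -5.29081294e-01 -7.36654661e-04 -4.38131637e-04] -0.0187
```

View pics/scene0.png

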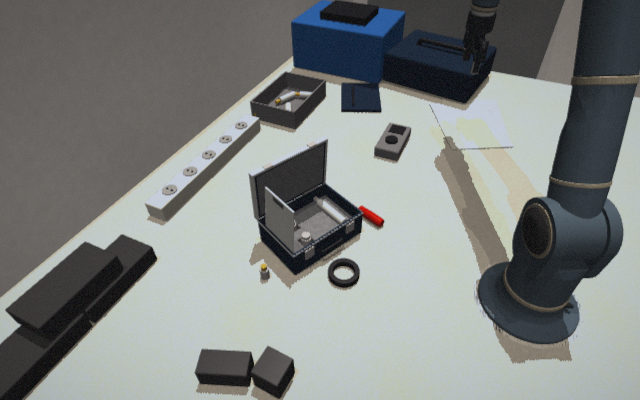

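View pics/top0.png

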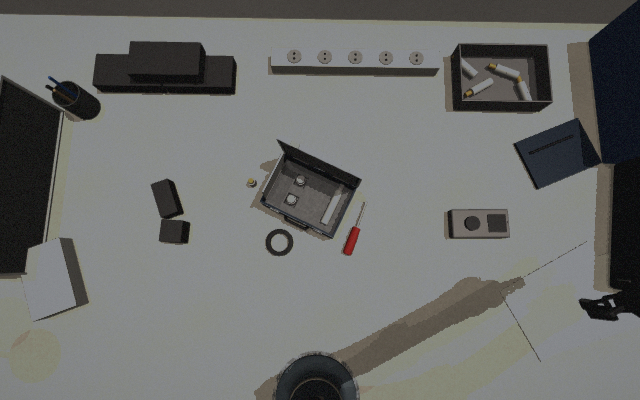

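The scene view shows the case around (310,225), with the cover open behind it and the flap standing at (280,218). In the top view the case is around (310,190), with the adapter at (251,183), tape at (279,242) and screwdriver at (353,230). I'll enlarge both views.

Run:
```python
import cv2,numpy as np
a=cv2.imread("pics/scene0.png")[130:290,240:400]; b=cv2.imread("pics/top0.png")[125:265,235:375]
g=lambda i:cv2.convertScaleAbs(cv2.resize(i,(400,400),interpolation=cv2.INTER_CUBIC),alpha=1.5,beta=10)
cv2.imwrite("pics/zoom.png",np.hstack([g(a),g(b)]))
```

```text
(no output)
```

View pics/zoom.png

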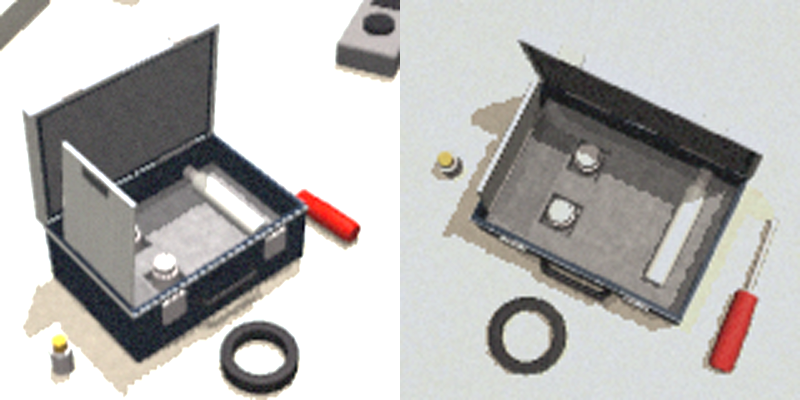

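The enlargement shows the rim corners, the cover's free-edge corners and the flap's free-edge corners in both views. I'll triangulate and fit the pose from those corner points.

```bash
cat > h.py <<'E'
import numpy as np
from scipy.optimize import least_squares
from scipy.spatial.transform import Rotation as R
def S(x,y): return (240+x/2.5,130+y/2.5)
def T(x,y): return (235+(x-400)/2.857,125+y/2.857)
def proj(c,X):
    p=c["intrinsics"]@(c["R"]@X+c["t"]); return p[:2]/p[2]
def tri(cs,uvs):
    A=[];b=[]
    for c,uv in zip(cs,uvs):
        d=c["R"].T@np.linalg.inv(c["intrinsics"])@[*uv,1]; d/=np.linalg.norm(d); o=-c["R"].T@c["t"]
        M=np.eye(3)-np.outer(d,d); A.append(M); b.append(M@o)
    return np.linalg.lstsq(np.vstack(A),np.hstack(b),rcond=None)[0]
def cover(a,r,y,n=.006):  # r from hinge, n outward
    return np.array([.075-r*np.cos(a)+n*np.sin(a),y,.0755+r*np.sin(a)+n*np.cos(a)])
def flap(a,r,x,n=.0025):
    return np.array([x,.1-r*np.cos(a)+n*np.sin(a),.062+r*np.sin(a)+n*np.cos(a)])
def W(q,p):
    c,s=np.cos(q[2]),np.sin(q[2]); return np.array([q[0]+c*p[0]-s*p[1],q[1]+s*p[0]+c*p[1],p[2]])
E
python3 - <<'E'
from h import *; from bench import capture
s,t=capture("scene"),capture("top")
V=lambda p:(lambda q:np.array(p))
obs=[(s,S(136,312),V((-.075,.11,.075))),(s,S(305,208),V((-.075,-.11,.075))),(s,S(140,360),V((-.075,.11,0))),(s,S(303,258),V((-.075,-.11,0))),
(s,S(217,27),lambda q:cover(q[3],.15,-.111)),(s,S(30,114),lambda q:cover(q[3],.15,.111)),
(t,T(519,42),lambda q:cover(q[3],.15,.111)),(t,T(760,156),lambda q:cover(q[3],.15,-.111)),
(s,S(65,143),lambda q:flap(q[4],.13,.05)),(s,S(134,206),lambda q:flap(q[4],.13,-.06)),
(t,T(540,84),lambda q:flap(q[4],.13,.05)),(t,T(482,193),lambda q:flap(q[4],.13,-.06))]
f=lambda q:np.hstack([proj(c,W(q,g(q)))-uv for c,uv,g in obs])
r=least_squares(f,[.58,.02,-.3,1.6,1.6],loss="soft_l1"); print(r.x.round(4)); print(f(r.x).reshape(-1,2).round(1).tolist())
for n,a,b in(("flap front",S(134,206),T(482,193)),("flap back",S(65,143),T(540,84)),("cov+y",S(30,114),T(519,42)),("cov-y",S(217,27),T(760,156))): print(n,tri((s,t),(a,b)).round(4))
for n,p in(("ff",flap(r.x[4],.13,-.06)),("fb",flap(r.x[4],.13,.05)),("c+",cover(r.x[3],.15,.111)),("c-",cover(r.x[3],.15,-.111))):print(n,W(r.x,p).round(4))
def ray(uv,z,c=t):
    d=c["R"].T@np.linalg.inv(c["intrinsics"])@[*uv,1];o=-c["R"].T@c["t"];return (o+d*(z-o[2])/d[2]).round(3)
print("adapter",ray((251,182),.03),"tape",ray((279,242),.019))
E
```

```text
[ 0.5313  0.0299 -0.4386  1.4642  1.4514]
[[-1.1, 0.8], [0.8, -1.4], [-0.9, 1.4], [0.0, -1.4], [0.7, -2.4], [-0.4, -0.1], [-0.9, -0.2], [0.8, 0.7], [-0.1, -1.5], [1.0, -0.9], [-0.5, -0.9], [-1.3, 1.2]]
flap front [0.5178 0.1321 0.1853]
flap back [0.6134 0.0868 0.1862]
cov+y [0.6374 0.101  0.2237]
cov-y [ 0.5454 -0.0974  0.218 ]
ff [0.5139 0.1341 0.1914]
fb [0.6135 0.0874 0.1914]
c+ [0.6373 0.1028 0.2253]
c- [ 0.543  -0.0982  0.2253]
adapter [0.575 0.194 0.03 ] tape [0.408 0.11  0.019]
```

Residuals are about 1–2 px, or a few mm. The fitted sizes (cover edge 219 mm against 222 given, flap edge 106 against 110) and heights are consistent. Next I'll get above the outer side of the flap with closed fingers and look.

```bash
cat >> h.py <<'E'
Q=np.array([.5325,.0298,-.4386])
def quat(th): return [np.cos(th/2),np.sin(th/2),0,0]
QF=quat(Q[2])
def fp(a,r=.11,h=.011,x=-.02,dz=0): return W(Q,flap(a,r,x,.005)+[0,h,dz])
def cp(a,r=.125,h=.0145,y=0,dz=0): return W(Q,cover(a,r,y,.012)+[h,0,dz])
E
python3 - <<'E'
from h import *; from bench import *; import cv2
up=lambda p,z=.36:np.array([p[0],p[1],z])
for th in(Q[2],Q[2]+np.pi):
    for n,p in[("f",fp(2.0)),("f",up(fp(2.0))),("f",fp(0)),("c",cp(2.1)),("c",up(cp(2.1))),("c",cp(0)),("c",up(cp(0)))]:
        j=solve_ik(p,quat(th)); print(n,p.round(3),None if j is None else np.round(j,2))
s=state()["tcp_pos"]
gripper_close(20)
movel([s[0],s[1],.36],vel=.2)
goto(up(fp(2.0)),QF); movel(fp(2.0),vel=.15)
print(state()["clock"],state()["tcp_pos"],state()["contact_force"])
a,b=capture("scene")["image"][110:290,230:410,::-1],capture("top")["image"][100:260,220:380,::-1]
g=lambda i:cv2.convertScaleAbs(cv2.resize(i,(400,400),interpolation=cv2.INTER_CUBIC),alpha=1.5,beta=10)
cv2.imwrite("pics/a.png",np.hstack([g(a),g(b)]))
E
```

```text
f [0.583 0.184 0.16 ] [ 0.17  0.55 -0.77  1.73  0.44  1.04 -1.19]
f [0.583 0.184 0.36 ] [ 0.25  0.41 -0.88  1.47  0.31  1.41 -1.08]
f [0.515 0.039 0.067] [ 0.24  0.48 -0.5   2.03  0.35  0.71 -0.92]
c [ 0.68  -0.039  0.177] [ 0.34  0.58 -0.51  1.55  0.3   1.09 -0.68]
c [ 0.68  -0.039  0.36 ] [ 0.32  0.45 -0.5   1.31  0.21  1.43 -0.61]
c [0.5   0.045 0.088] [ 0.27  0.43 -0.54  2.05  0.33  0.74 -0.92]
c [0.5   0.045 0.36 ] [ 0.45  0.15 -0.7   1.72  0.1   1.31 -0.71]
f [0.583 0.184 0.16 ] [ 0.39  0.74 -1.18  1.72  0.74  1.2   1.72]
f [0.583 0.184 0.36 ] [ 0.4   0.52 -1.17  1.47  0.48  1.47  1.93]
f [0.515 0.039 0.067] [ 0.69  0.76 -1.18  2.01  0.87  0.99  1.77]
c [ 0.68  -0.039  0.177] [ 0.68  0.83 -1.18  1.53  0.78  1.32  2.12]
c [ 0.68  -0.039  0.36 ] [ 0.65  0.66 -1.18  1.29  0.6   1.57  2.26]
c [0.5   0.045 0.088] [ 0.69  0.69 -1.18  2.03  0.79  0.98  1.8 ]
c [0.5   0.045 0.36 ] [ 0.81  0.26 -1.18  1.7   0.24  1.35  2.3 ]
6.1917 [0.5834328  0.18474606 0.16092402] [-0.62137464 -0.5176109  -0.59033628]
```

View pics/a.png

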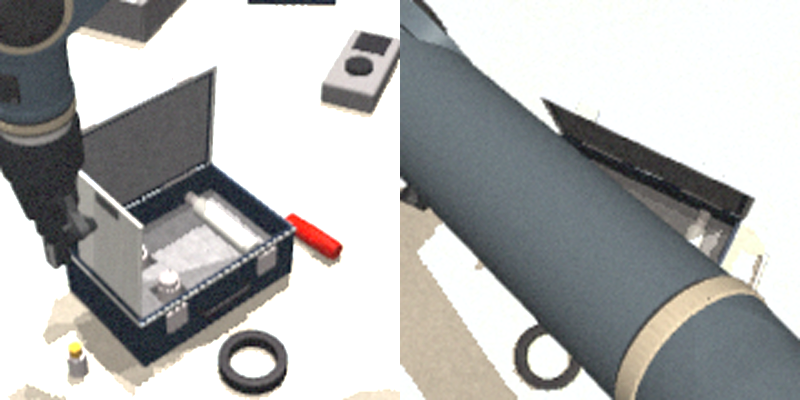

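The picture shows the fingers outside the standing flap, near the middle of its width at left-panel (70,245). Nothing has been disturbed and the cover is still open. Next is the flap sweep.

Run:
```python
from h import *; from bench import *; import cv2
for a in(1.6,1.35,1.1,.85,.6,.4,.2,.08):
    st=movel(fp(a,r=.11-.01*(a<.3)),vel=.12,f_stop=25); print(a,st,state()["contact_force"].round(1))
    if st: break
else:
    st=movel(fp(0,r=.1,dz=-.005),vel=.02,f_stop=8); print(st)
s=state();print(s["clock"],s["tcp_pos"],s["contact_force"])
p=s["tcp_pos"]; movel([p[0],p[1],p[2]+.29],vel=.2)
goto(np.r_[cp(2.1)[:2],.36],QF)
print(state()["clock"])
a,b=capture("scene")["image"][110:290,230:410,::-1],capture("top")["image"][100:260,220:380,::-1]
g=lambda i:cv2.convertScaleAbs(cv2.resize(i,(400,400),interpolation=cv2.INTER_CUBIC),alpha=1.5,beta=10)
cv2.imwrite("pics/b.png",np.hstack([g(a),g(b)]))
```

```text
1.6 False [-0.7 -0.4 -0.3]
1.35 False [ 0.5 -0.1  0.8]
1.1 False [ 1.4 -0.  -0.1]
0.85 False [1.6 0.5 0.3]
0.6 False [-0.1  0.6 -0.3]
0.4 False [ 1.   0.8 -0.2]
0.2 False [ 0.3 -0.3  0.2]
0.08 False [-0.6  0.   0.3]
True
9.7167 [0.51961438 0.04847541 0.06700629] [-2.03998038 -1.00820896  6.09657905]
12.075
```

View pics/b.png

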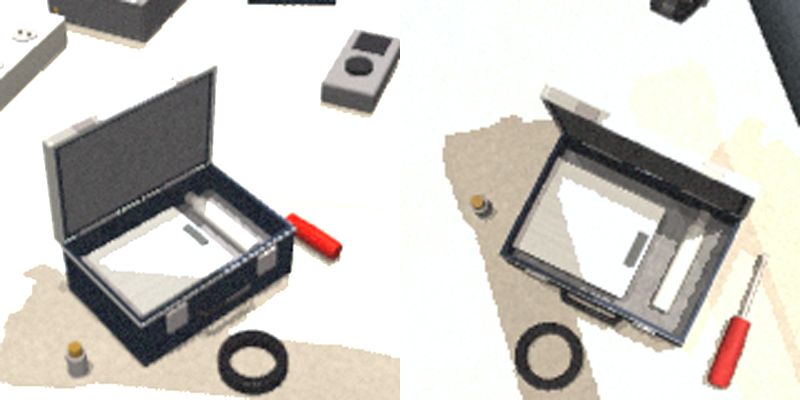

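The flap lies flat, stopped at z = 67.0 mm, which is the stated height. The cover is still open, and the pots and bystanders look unmoved. Now the cover, slowly.

Run:
```python
from h import *; from bench import *; import cv2
print(movel(cp(2.1),vel=.15,f_stop=15),state()["tcp_pos"])
for a in(1.8,1.6,1.4,1.2,1.0,.8,.6,.4,.25,.12,.05):
    st=movel(cp(a),vel=.09 if a>.3 else .05,f_stop=25); print(a,st,state()["contact_force"].round(1))
    if st: break
else: print(movel(cp(0,dz=-.005),vel=.015,f_stop=10))
s=state();print(s["clock"],s["tcp_pos"],s["contact_force"])
p=s["tcp_pos"]; movel([p[0],p[1],p[2]+.2],vel=.15)
goto([.42,-.42,.36],QF)
print(state()["clock"])
a,b=capture("scene")["image"][110:290,230:410,::-1],capture("top")["image"][100:260,220:380,::-1]
g=lambda i:cv2.convertScaleAbs(cv2.resize(i,(400,400),interpolation=cv2.INTER_CUBIC),alpha=1.5,beta=10)
cv2.imwrite("pics/c.png",np.hstack([g(a),g(b)]))
```

```text
False [ 0.68071696 -0.03914011  0.17856489]
1.8 False [-1.2 -0.2 -1.1]
1.6 False [0.5 0.2 0.5]
1.4 False [ 0.8 -0.7  0.1]
1.2 False [1.4 1.3 0.9]
1.0 False [ 0.8 -0.6 -0.2]
0.8 False [-0.1  0.  -0.8]
0.6 False [ 0.2 -0.3 -0.6]
0.4 False [ 0.6  0.6 -0.2]
0.25 False [-0.1  0.8  0.9]
0.12 False [ 0.1 -0.  -1.1]
0.05 False [-0.   0.2 -0.3]
True
18.9167 [0.50057931 0.04482912 0.08756522] [-0.83912182  0.48182875  6.21335302]
22.1417
```

View pics/c.png

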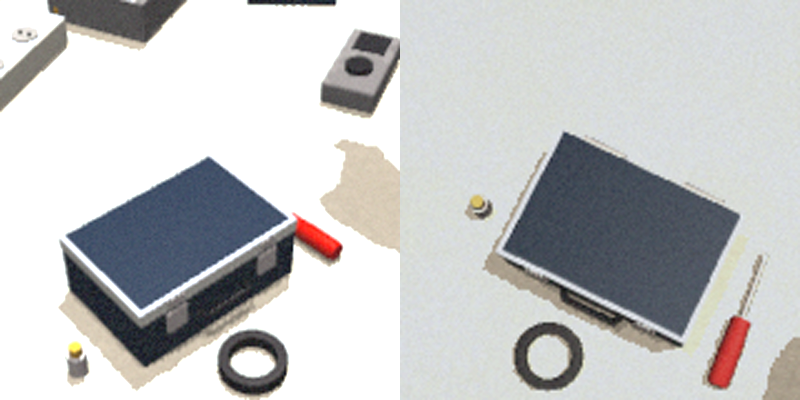

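The cover is flat on the rim (stopped at z = 87.6 mm, expected 87.5). The adapter, tape and screwdriver are where they were, and the hand is clear.

```bash
python3 -c "
from bench import *
print(close_job())"
```

```text
the job is handed in; nothing more can be done
None
```

The case is closed up as asked: the flap is folded down over the pots and the cover is shut over it. I handed the job in at about 22 s of the 54 s allowed.

- **Flap:** I pushed it down first, with closed fingertips, while the cover still stood open. It met its stop at z = 67.0 mm, the stated height, and a picture showed it flat with the cover open.
- **Cover:** I then pushed it shut slowly, at 0.09 m/s falling to 0.015 m/s at the end. It met its stop at z = 87.6 mm, against 87.5 mm expected, with about 6 N on the tool.
- **Final picture:** The cover lies flat on the rim, the adapter, tape and screwdriver look unmoved, and the hand is clear. The lead blocks lay outside that crop and were not looked at again, though the arm never worked near them.
- **Measurement check:** The case pose fitted from the two views was off by up to 2.4 px, a few millimetres. No check failed.

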